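# Seat an angle bracket in the bench press and hold the lever at the third click

## Robot

A 6-joint arm with a two-finger parallel gripper is mounted at the origin on the work surface. World frame = base frame: x ahead of the robot, y to its left, z up, the work surface at z = 0. Lengths are in m, angles in rad, forces in N, time in s.
With the tool pointing down it reaches from about 0.3 to 0.75 m from the base axis. Payload 8.5 kg.
Tool frame: the origin (TCP) lies at the very end of the fingers, on their centre line; the grasp point (between the pads) lies 19 mm behind it; z points along the fingers, y is the line along which they close (so a half turn about z gives the same grasp; the last joint's range is limited). The gripper opens to 85 mm and grips with 20 to 120 N. Pads are 22 mm wide; open, the fingers measure 114 mm over their backs; the gripper's body (76 mm by 85 mm) begins 54 mm behind the grasp point. The pads swing forward as they close: fully open they stand 13 mm farther back than shut.
Start: joints at [1.123, 0.381, 1.297, -0, 1.464, -0.215], TCP at [0.127, 0.535, 0.231] pointing down, gripper open.
Joint ranges: [-3.11, 3.11], [-0.89, 2.33], [0.22, 2.48], [-1.42, 4.56], [0.17, 2.85], [-2.88, 2.88]. Speed limits (rad/s): [2.39, 2.39, 3.14, 3.14, 3.14, 3.14].

## Interface

Orientations are given as a unit quaternion [w, x, y, z].
In Python, from station import sensors, optics, ctrl gives the robot as it stands.
- The arm moves only by the tool move_arm, never from a script. Its argument "targets" is one flat list of numbers, 7 for each row, row after row: the shift along the tool's x, y, z scaled (see below), then the turn, a rotation vector about the tool's x, y, z scaled (see below), then the opening, from 0 (shut) to 1 (fully open). In form: [tx, ty, tz, ax, ay, az, claw, tx, ty, tz, ax, ay, az, claw, ...]. A call has exactly 10 rows; each row shifts and turns the commanded pose from where the row before left it, along the tool's axes as they then stand; what a row does not reach is not made up. The controller multiplies each number of a shift by 0.04 m and each number of a turn by pi/2 rad. A row lasts 1/10 s, in which the tool goes at most 50 mm and 8.59 degrees, less where a joint would pass 70% of its speed; a pose out of reach is approached as far as the arm can. A call with a number of a shift or a turn outside -1 to 1 is refused whole. A call with a gripper value outside its range is refused whole. The fingers move at their own pace and stop on an object; "newtons" is the grip in N (left out, the last holds). Time passes only in rows, so rows that do not move let the fingers close, or fill a call up. It gives the time, the measured TCP pose, the force, the opening and the grip force at its end, in the units of the state.
- sensors.get_obs(): the state, without advancing time (a new reading comes with each control period).
- optics.capture(name): name is "scene" or "top"; returns the picture (400x640x3 uint8, red, green, blue); there is no depth.
- optics.camera_model(name): a dict with "fx", "fy", "cx", "cy" (pixels), "dist" ([k1, k2, p1, p2, k3] as OpenCV has them; the pictures are not rectified), "view" (4x4, takes a point from world to camera coordinates). Camera axes: x right, y up, looking along -z (the intrinsics and any distortion apply to the point x, -y, -z); pixel columns grow to the right and rows downward; lengths in m; the calibration is good to about 2 mm. A picture is of the moment at which its call begins. camera_model takes no time and is no camera call.
- ctrl.job_done(): hands the job in; it is judged then, once.
Trained networks look in the newest picture that a camera, given by its name, has taken for a name from the list of things; names that differ only in an ending like _2 or _b are one class to them, and where a whole thing is asked for, a point or a joint stands for the part that bears it (a point fixed in the world has none). Each returns a list of dicts, best first, with "confidence" (0 to 1); they miss things now and then, are a little off and sometimes report something else, mostly with a low value. They report only what shows in the picture. A call takes as long as a camera call. They do not tell look-alikes from the thing itself.
- optics.look_for(camera, query): "pixel" ([column, row] in pixels, amid what is visible of it).
- optics.cut_out(camera, query): "pixels" (400x640 bool, what is visible of it) and "pixel" ([column, row] in pixels, amid what is visible of it).
The state is a dict: "time_s": time; "joints": joint angles; "joint_velocities": joint speeds; "joint_torque": joint torques, N m; "ee_pos": TCP position; "ee_rot": TCP orientation; "wrist_force": force on the tool from outside, world axes, zero at the start; "ft_torque": the same for the moment, N m; "finger_gap": finger opening in m; "grasp_force": force on a finger pad.
Only numpy, scipy, OpenCV 4.12 (cv2) and the standard library are available. Lean on these libraries where they do the work, as an engineer would, in place of code of your own. Each camera call takes 0.05 s, during which the arm holds its last target. There are 200 camera calls.

## Task

Slide the steel angle bracket along its channel, under the press head, until its toe is fully home against the end stop. Then push the press lever with the black crossbar down past the first two clicks to the third, so that the foot clamps the bracket; finish while still holding the lever down there, as it springs back if let go. Leave the plant, the organizer box and the wrench where they are.

Things in the scene. Friction and masses are not known exactly. Their poses are not given: they have to be found in the camera images.
- press: Grey bench press fixed to the bench. Origin: on the bench top, straight under the centre of the foot; z up, x from the channel's open front (robot side) to the column at the back. In its frame, mm: base plate x -180 to 120, y -60 to 60, top at z 25; overhanging head x -25 to 110, y -30 to 30, z 120 to 210; column x 50 to 110, y -30 to 30. The lever is on its -y side.
- channel_end (a point): Middle of the foot of the end stop's face: x 30, y 0, z 25 mm in the press frame; same axes. The channel runs from here 210 mm towards -x, open above except under the head. Floor at z 25 mm (top of the base plate), dark rails either side 43 mm apart inside, 12 mm wide, tops 8 mm above the floor; end stop 20 mm high.
- lever: Steel lever arm, 14 mm thick, 150 mm long, with a black crossbar at its end. Origin on the pivot axis (along the press's y): x 0, y -115, z 160 mm in the press frame; turns with the lever. A fixed metal disc of radius 56 mm beside it (y -86 to -92 mm) has three dark studs: seen from the side the arm covers the 1st, 2nd, 3rd (from the top down) at click 1, 2, 3.
- bracket: Loose L-shaped steel bracket, 0.15 to 0.3 kg, lying in the channel 35 to 80 mm short of the end stop. Flat leg 120 long x 40 wide x 5 mm thick; upright leg at the robot end, 40 wide, 5 thick, top 36 mm above the channel floor. Origin: middle of the toe's lower edge (far end); x towards the stop, z up. The upright's near face is at x = -120 mm; push there, about 1 to 4 N.
- foot: Round steel foot under the press's ram, 30 mm across, 12 mm high; origin: centre of its underside, 48 mm above the bench with the lever up. It goes down 24 mm per rad of lever, touches the bracket's flat leg at about 0.75 rad, then presses on it through its own spring (about 8 N at 0.9 rad).
- lever_angle (a joint): Lever angle in rad: 0 = up, where its spring returns it; grows as the handle is pushed down. Clicks at 0.30, 0.60 and 0.90, end stop at 0.98. The clicks are felt as dips in the force but do not keep the lever. Pushing takes about 2 to 8 N at the crossbar, more towards the end.
- handle (a point): Centre of the lever's black round crossbar, 22 mm thick, 60 mm long along the press's y, 150 mm from the pivot axis. In the press frame (m): x = -0.150*cos(0.55 - angle), y = -0.115, z = 0.160 + 0.150*sin(0.55 - angle), with angle the lever's: 238 mm above the bench with the lever up, 109 mm at the third click.
- plant: Bystander: terracotta pot, 100 mm across, with a small plant, about 110 mm high in all; origin under its centre. Not to be disturbed.
- organizer: Bystander: closed clear plastic organizer box, 90 x 150 x 35 mm; origin under its centre. Not to be disturbed.
- wrench: Bystander: steel wrench lying flat, 160 mm long; origin under its middle. Not to be disturbed.
There are look-alikes about, which are no part of the job. Several things have the shape of the bracket; the one meant has the colours described above.

How it is judged:
On the way, in this order (a step that is already met when the one before it is completed fails the run):
1. the bracket's toe is against the end stop while the lever is still up (x of bracket in the frame of press above 0.026 m and value of joint lever_angle below 0.2 rad), for 0.2 s.
2. the lever is at the third click (value of joint lever_angle above 0.82 rad), for 0.2 s.
At the end, for the whole second after the job is handed in: The bracket lies in the channel with its toe within 4 mm of the end stop, the robot holds the lever down (over 2 N), still, at the third click (above 0.82 rad), and the foot presses on the bracket with more than 3 N (x of bracket in the frame of press above 0.026 m and z of bracket in the frame of press below 0.028 m and value of joint lever_angle above 0.82 rad and velocity of joint lever_angle between -0.1 and 0.1 rad/s and contact force between foot and bracket above 3 N and contact force between any of the fingers, the arm and lever above 2 N); the arm keeps its last pose, push and grip.
It fails at once if the plant was moved more than 20 mm (distance of plant from where it was at the start of the episode above 0.02 m).
It fails at once if the organizer box was moved more than 20 mm (distance of organizer from where it was at the start of the episode above 0.02 m).
It fails at once if the wrench was moved more than 20 mm (distance of wrench from where it was at the start of the episode above 0.02 m).
It also fails if it takes over 43 s, if anything falls off the work surface, if the arm or the gripper's body presses on something with over 40 N, if the wrist force passes 120 N, or if a joint passes its speed limit or range.

## Working session

There is one attempt and no reset: what is moved stays moved. The work goes in short steps, Python scripts to look and compute and a tool call to move; the robot and the scene stay as the last step left them, time stands still between calls to the robot, and variables do not carry over. Pictures are saved under pics/ and viewed, at most 10 in all, crops included, and the job is handed in when it is done.

Besides the shell and the picture viewer there is one more tool, called after ">>>" in YAML: its name, and indented under it one key for each argument. move_arm: Moves the arm, as the interface text tells. Shifts and turns lie within -1 to 1; 1 stands for 0.04 m of shift or pi/2 rad of turn. Its arguments: {"type":"object","properties":{"targets":{"type":"array","items":{"type":"number","minimum":-1,"maximum":1}},"newtons":{"type":"number"}},"required":["targets"]}

```bash
mkdir -p pics; cat > h.py <<'E'
import numpy as np, cv2
from station import sensors, optics, ctrl
def proj(n,P):
    m=optics.camera_model(n); V=np.array(m["view"]); P=np.atleast_2d(P)
    c=(V[:3,:3]@P.T).T+V[:3,3]; c=c*[1,-1,-1]
    K=np.array([[m["fx"],0,m["cx"]],[0,m["fy"],m["cy"]],[0,0,1.]])
    return cv2.projectPoints(c,np.zeros(3),np.zeros(3),K,np.array(m["dist"]))[0][:,0]
def onplane(n,px,z):
    m=optics.camera_model(n); V=np.array(m["view"])
    K=np.array([[m["fx"],0,m["cx"]],[0,m["fy"],m["cy"]],[0,0,1.]])
    u=cv2.undistortPoints(np.array(px,float).reshape(-1,1,2),K,np.array(m["dist"]))[:,0]
    d=np.c_[u[:,0],-u[:,1],-np.ones(len(u))]@V[:3,:3]; o=-V[:3,:3].T@V[:3,3]
    return o+d*((z-o[2])/d[:,2])[:,None]
def save(n,name):
    im=optics.capture(n); cv2.imwrite(f"pics/{name}.png",im[...,::-1]); return im
E
python3 - <<'E'
from h import *
for n in("scene","top"):
    save(n,n+"0")
    V=np.array(optics.camera_model(n)["view"]); print(n,-V[:3,:3].T@V[:3,3])
    for q in("press","bracket","lever","handle","plant","organizer","wrench","foot","channel_end"):
        try: print(q,[(np.round(d["pixel"]).tolist(),round(d["confidence"],2),onplane(n,d["pixel"],.03).round(3).tolist()[0]) for d in optics.look_for(n,q)[:4]])
        except Exception as e: print(q,e)
E
```

```text
scene [ 0.08734868 -0.2240912   1.32077711]
press [([319.0, 193.0], 0.61, [0.633, 0.055, 0.03])]
bracket [([314.0, 222.0], 0.98, [0.528, 0.026, 0.03]), ([380.0, 210.0], 0.81, [0.66, -0.161, 0.03]), ([262.0, 184.0], 0.79, [0.582, 0.249, 0.03]), ([343.0, 143.0], 0.59, [0.85, 0.058, 0.03])]
lever [([349.0, 207.0], 0.76, [0.626, -0.061, 0.03])]
handle [([349.0, 208.0], 0.67, [0.622, -0.063, 0.03]), ([320.0, 198.0], 0.56, [0.615, 0.042, 0.03])]
plant [([194.0, 183.0], 0.63, [0.489, 0.467, 0.03]), ([318.0, 195.0], 0.18, [0.625, 0.054, 0.03])]
organizer [([461.0, 259.0], 0.56, [0.606, -0.457, 0.03])]
wrench [([417.0, 327.0], 0.57, [0.351, -0.396, 0.03])]
foot []
channel_end [([320.0, 197.0], 0.77, [0.621, 0.044, 0.03])]
top [0.52948978 0.00236148 1.65547372]
press [([307.0, 196.0], 0.63, [0.613, 0.05, 0.03])]
bracket [([358.0, 178.0], 0.82, [0.677, -0.149, 0.03]), ([302.0, 134.0], 0.63, [0.85, 0.065, 0.03]), ([261.0, 205.0], 0.62, [0.578, 0.225, 0.03]), ([308.0, 218.0], 0.57, [0.525, 0.046, 0.03])]
lever [([340.0, 210.0], 0.88, [0.554, -0.078, 0.03]), ([435.0, 198.0], 0.39, [0.596, -0.446, 0.03])]
handle [([342.0, 212.0], 0.6, [0.545, -0.085, 0.03])]
plant [([202.0, 233.0], 0.85, [0.474, 0.453, 0.03])]
organizer [([435.0, 195.0], 0.88, [0.607, -0.447, 0.03])]
wrench [([420.0, 257.0], 0.48, [0.369, -0.38, 0.03])]
foot []
channel_end [([305.0, 197.0], 0.95, [0.608, 0.056, 0.03])]
```

View pics/scene0.png

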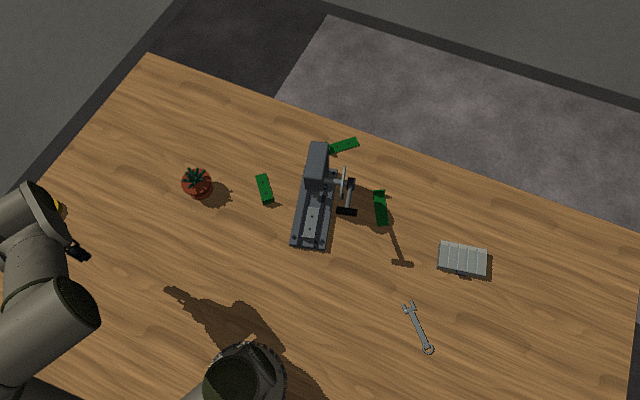

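View pics/top0.png

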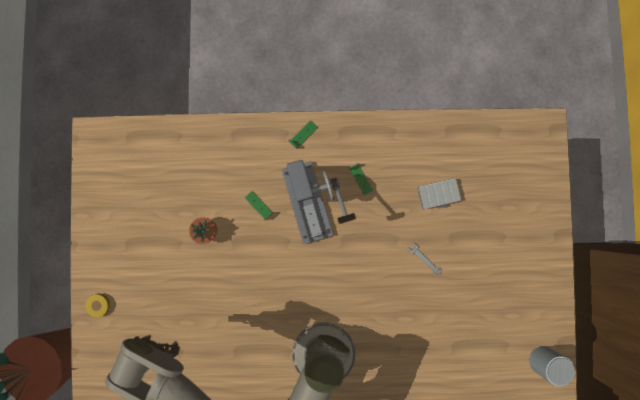

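The steel bracket lies in the press channel (scene about 314,222; top about 308,218). The green ones are decoys. The handle is at scene (347,211) and top (346,218). Next, an enlarged crop to measure the press axis.

```bash
python3 - <<'E'
import cv2,numpy as np
a=cv2.imread("pics/scene0.png")[135:255,280:400]; b=cv2.imread("pics/top0.png")[150:250,270:370]
cv2.imwrite("pics/crop0.png",np.hstack([cv2.resize(a,(400,400),interpolation=cv2.INTER_CUBIC),cv2.resize(b,(400,400),interpolation=cv2.INTER_CUBIC)]))
E
```

```text
(no output)
```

View pics/crop0.png

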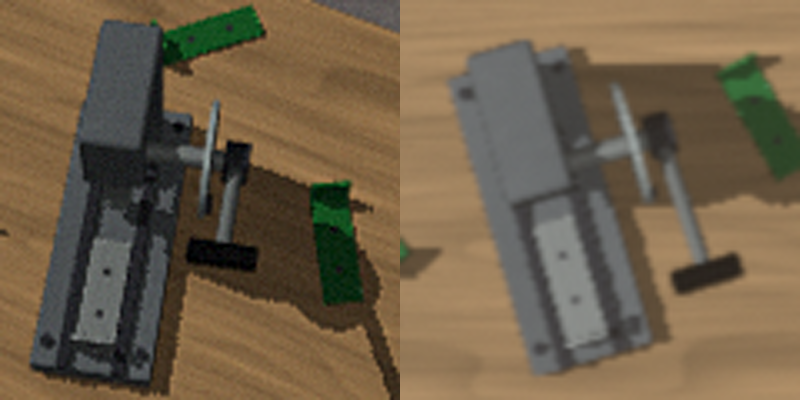

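```bash
cat > fit.py <<'E'
from h import *
from scipy.optimize import least_squares
S=lambda u,v:[280+u/3.3333,135+v/3.3333]; T=lambda u,v:[270+(u-400)/4,150+v/4]
hx,hz=-.150*np.cos(.55),.160+.150*np.sin(.55)
sc=[((-.18,.06,.025),S(32,368)),((-.18,-.06,.025),S(150,380)),((.11,.03,.21),S(105,22)),((.11,-.03,.21),S(162,28)),((-.025,-.03,.21),S(150,150)),((-.025,.03,.21),S(82,140)),((hx,-.115,hz),S(222,254))]
tp=[((-.18,.06,.025),T(535,375)),((-.18,-.06,.025),T(650,345)),((.12,.06,.025),T(450,80)),((-.025,.03,.21),T(513,203)),((-.025,-.03,.21),T(578,188)),((.11,.03,.21),T(470,55)),((.11,-.03,.21),T(530,40)),((hx,-.115,hz),T(707,273))]
def w(p,P):
    c,s=np.cos(p[2]),np.sin(p[2]); P=np.atleast_2d(P); return np.c_[P[:,0]*c-P[:,1]*s+p[0],P[:,0]*s+P[:,1]*c+p[1],P[:,2]]
def res(p): return np.r_[tuple((proj(n,w(p,[a for a,_ in L]))-[b for _,b in L]).ravel() for n,L in(("scene",sc),("top",tp)))]
r=least_squares(res,[.63,.05,.2],loss="soft_l1",f_scale=1.)
p=r.x
if __name__=="__main__":
    print(p.round(4),res(p).reshape(-1,2).round(1).tolist())
    def inv(q): q=q-[p[0],p[1],0]; c,s=np.cos(p[2]),np.sin(p[2]); return np.c_[q[:,0]*c+q[:,1]*s,-q[:,0]*s+q[:,1]*c]
    print("upright top S",inv(onplane("scene",[S(72,345),S(115,348)],.061)).round(3).tolist(),"T",inv(onplane("top",[T(565,350),T(608,342)],.061)).round(3).tolist())
    print("handle",w(p,(hx,-.115,hz)),"front",w(p,(-.18,0,.05)))
    print(sensors.get_obs()["ee_pos"],sensors.get_obs()["ee_rot"],sensors.get_obs()["time_s"])
E
python3 fit.py
```

```text
[0.6154 0.0548 0.2652] [[-0.2, -0.8], [0.7, 1.1], [0.2, -1.3], [1.9, -0.6], [-1.3, 0.7], [-0.6, 0.9], [0.9, 1.2], [-0.3, 0.5], [1.0, -0.8], [-0.6, -0.5], [-1.1, 0.8], [-0.4, -0.4], [-1.2, 0.0], [0.6, -1.1], [0.3, 0.4]]
upright top S [[-0.165, 0.02], [-0.162, -0.021]] T [[-0.162, 0.023], [-0.166, -0.018]]
handle [[ 0.52209333 -0.08968586  0.23840308]] front [[0.44165317 0.00763328 0.05      ]]
[0.12687157 0.53514724 0.23133008] [-4.61111326e-06  1.16131803e-01  9.93233811e-01  1.93002820e-06] 1.0
```

>>> move_arm:
  targets: [0,0,0,0,0,-0.08,0,0,0,0,0,0,-0.08,0,0,0,0,0,0,-0.08,0,0,0,0,0,0,-0.077,0,-0.22,-0.9,0,0,0,0,0,-0.22,-0.9,0,0,0,0,0,-0.22,-0.9,0,0,0,0,0,-0.22,-0.9,0,0,0,0,0,-0.22,-0.9,0,0,0,0,0,-0.22,-0.9,0,0,0,0,0]
  newtons: 40

```text
time_s: 2.0
ee_pos: [0.2349, 0.3392, 0.2315]
ee_rot: [0.0, -0.132, 0.991, 0.0]
wrist_force: [1.4, 1.2, 1.0]
finger_gap: -0.0004
grasp_force: 0.0
```

>>> move_arm:
  targets: [-0.22,-0.9,0,0,0,0,0,-0.22,-0.9,0,0,0,0,0,-0.22,-0.9,0,0,0,0,0,-0.22,-0.9,0,0,0,0,0,-0.22,-0.9,0,0,0,0,0,-0.22,-0.9,0,0,0,0,0,-0.22,-0.9,0,0,0,0,0,-0.22,-0.9,0,0,0,0,0,-0.22,-0.9,0,0,0,0,0,-0.22,-0.9,0,0,0,0,0]

```text
time_s: 3.0
ee_pos: [0.4142, 0.0146, 0.2315]
ee_rot: [0.0, -0.132, 0.991, -0.0]
wrist_force: [-0.2, 1.2, -0.5]
finger_gap: -0.0001
grasp_force: 0.0
```

```bash
cat > st.py <<'E'
from fit import *
from scipy.spatial.transform import Rotation as R
o=sensors.get_obs(); q=np.array(o["ee_rot"]); e=np.array(o["ee_pos"])
c,s=np.cos(p[2]),np.sin(p[2]); d=e-[p[0],p[1],0]
print("t",o["time_s"],"press",np.round([d[0]*c+d[1]*s,-d[0]*s+d[1]*c,e[2]],4),"F",np.round(o["wrist_force"],1),"gap",round(o["finger_gap"],3))
M=R.from_quat(q[[1,2,3,0]]).as_matrix(); print("toolx yaw-err deg",np.degrees(np.arctan2(M[1,1],M[0,1])-p[2])-90,"tilt",M[:,2].round(4))
E
python3 st.py; python3 -c "
from h import *
im=save('scene','s1')[120:280,240:400]; t=save('top','t1')[140:260,260:380]
cv2.imwrite('pics/c1.png',np.hstack([cv2.resize(im,(400,400),interpolation=2),cv2.resize(t,(400,400),interpolation=2)])[...,::-1])"
```

```text
t 3.0 press [-0.2046  0.0139  0.2315] F [-0.2  1.2 -0.5] gap -0.0
toolx yaw-err deg -0.023465107938264396 tilt [ 6.e-04 -1.e-04 -1.e+00]
```

View pics/c1.png

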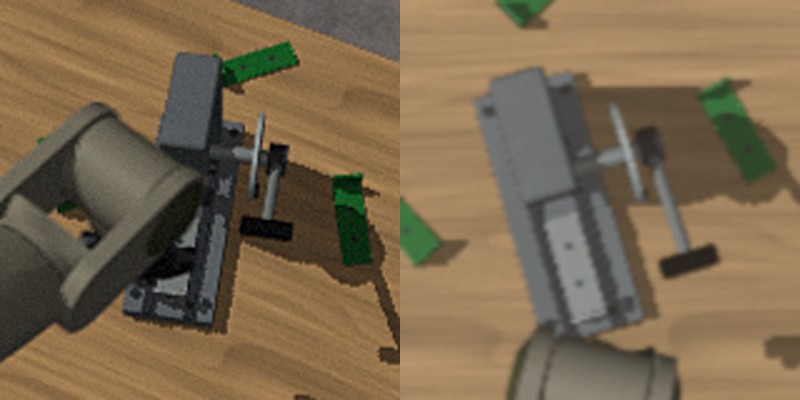

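The gripper is just in front of the press opening, and the bracket and lever (handle at crop 268,228) look untouched. Next I centre the tool and lower it in front of the upright.

>>> move_arm:
  targets: [0,-0.18,0.5,0,0,0,0,0,-0.18,0.7,0,0,0,0,0,0,0.7,0,0,0,0,0,0,0.7,0,0,0,0,0,0,0.7,0,0,0,0,0,0,0.7,0,0,0,0,0,0,0.5,0,0,0,0,0,0,0.2,0,0,0,0,0,0,0,0,0,0,0,0,0,0,0,0,0,0]

```text
time_s: 4.1
ee_pos: [0.4179, 0.0023, 0.0441]
ee_rot: [0.001, -0.132, 0.991, -0.0]
wrist_force: [-0.4, 0.1, -0.6]
finger_gap: -0.0003
grasp_force: 0.0
```

```bash
python3 st.py
```

```text
t 4.1 press [-0.2043  0.0011  0.0441] F [-0.4  0.1 -0.6] gap -0.0
toolx yaw-err deg 0.012286204078264973 tilt [ 1.2e-03 -3.0e-04 -1.0e+00]
```

>>> move_arm:
  targets: [-0.25,0,0,0,0,0,0,-0.25,0,0,0,0,0,0,-0.2,0,0,0,0,0,0,-0.2,0,0,0,0,0,0,-0.2,0,0,0,0,0,0,-0.2,0,0,0,0,0,0,-0.2,0,0,0,0,0,0,-0.2,0,0,0,0,0,0,-0.2,0,0,0,0,0,0,-0.2,0,0,0,0,0,0]

```text
time_s: 5.1
ee_pos: [0.4992, 0.0245, 0.0433]
ee_rot: [-0.0, -0.132, 0.991, 0.0]
wrist_force: [-1.7, -0.1, 1.7]
finger_gap: 0.0001
grasp_force: 1.1
```

>>> move_arm:
  targets: [-0.08,0,0,0,0,0,0,-0.08,0,0,0,0,0,0,-0.06,0,0,0,0,0,0,-0.06,0,0,0,0,0,0,-0.06,0,0,0,0,0,0,0,0,0,0,0,0,0,0,0,0,0,0,0,0,0,0,0,0,0,0,0,0,0,0,0,0,0,0,0,0,0,0,0,0,0]

```text
time_s: 6.1
ee_pos: [0.5117, 0.0278, 0.0434]
ee_rot: [0.0, -0.132, 0.991, -0.0]
wrist_force: [0.7, -0.4, 0.0]
finger_gap: 0.0004
grasp_force: 0.0
```

```bash
python3 st.py
```

```text
t 6.1 press [-0.1071  0.0011  0.0434] F [ 0.7 -0.4  0. ] gap 0.0
toolx yaw-err deg -0.005465041386173652 tilt [ 2.e-04 -0.e+00 -1.e+00]
```

>>> move_arm:
  targets: [-0.04,0,0,0,0,0,0,-0.04,0,0,0,0,0,0,-0.04,0,0,0,0,0,0,-0.03,0,0,0,0,0,0,0,0,0,0,0,0,0,0,0,0,0,0,0,0,0,0,0,0,0,0,0,0,0,0,0,0,0,0,0,0,0,0,0,0,0,0,0,0,0,0,0,0]

```text
time_s: 7.1
ee_pos: [0.5175, 0.0294, 0.0433]
ee_rot: [0.0, -0.132, 0.991, -0.0]
wrist_force: [-0.3, 0.1, -0.2]
finger_gap: 0.0001
grasp_force: 0.0
```

```bash
python3 st.py
```

```text
t 7.1 press [-0.1011  0.0011  0.0433] F [-0.3  0.1 -0.2] gap 0.0
toolx yaw-err deg -0.003582011852003575 tilt [ 2.e-04 -0.e+00 -1.e+00]
```

>>> move_arm:
  targets: [-0.03,0,0,0,0,0,0,-0.03,0,0,0,0,0,0,-0.03,0,0,0,0,0,0,-0.03,0,0,0,0,0,0,0,0,0,0,0,0,0,0,0,0,0,0,0,0,0,0,0,0,0,0,0,0,0,0,0,0,0,0,0,0,0,0,0,0,0,0,0,0,0,0,0,0]

```text
time_s: 8.1
ee_pos: [0.5198, 0.0302, 0.0433]
ee_rot: [-0.003, -0.132, 0.991, -0.0]
wrist_force: [-12.2, -5.2, 8.8]
finger_gap: 0.0002
grasp_force: 6.6
```

```bash
python3 st.py; python3 -c "
from h import *
im=save('scene','s2')[120:280,240:400]; t=save('top','t2')[140:260,260:380]
cv2.imwrite('pics/c2.png',np.hstack([cv2.resize(im,(400,400),interpolation=2),cv2.resize(t,(400,400),interpolation=2)])[...,::-1])"
```

```text
t 8.1 press [-0.0986  0.0013  0.0433] F [-12.2  -5.2   8.8] gap 0.0
toolx yaw-err deg 0.024286750766592036 tilt [-5.5e-03 -9.0e-04 -1.0e+00]
```

View pics/c2.png

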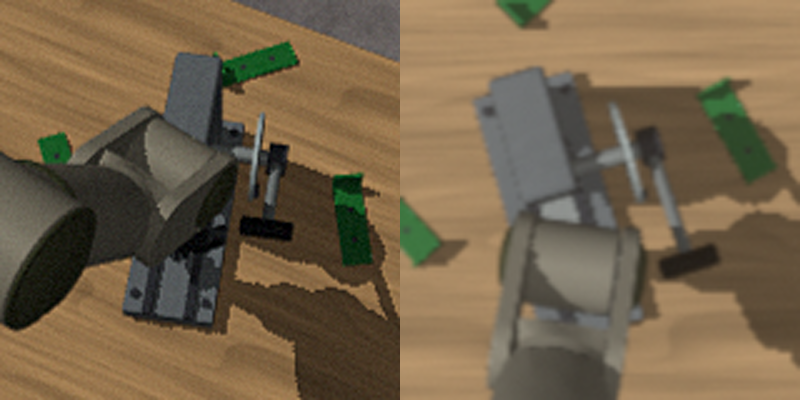

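Contact with about 13 N at the expected end position, so the bracket is at the stop. I'll back off, rise and check.

>>> move_arm:
  targets: [0.05,0,0,0,0,0,0,0.1,0,0,0,0,0,0,0.3,0,0,0,0,0,0,0.5,0,0,0,0,0,0,0.5,0,0,0,0,0,0,0.5,0,0,0,0,0,0,0.5,0,0,0,0,0,0,0.15,0,-0.4,0,0,0,0,0,0,-0.6,0,0,0,0,0,0,-0.8,0,0,0,0]

```text
time_s: 9.2
ee_pos: [0.4213, 0.0035, 0.1156]
ee_rot: [-0.001, -0.132, 0.991, 0.0]
wrist_force: [0.1, -0.6, -0.1]
finger_gap: 0.0
grasp_force: 0.0
```

>>> move_arm:
  targets: [0,0,-0.7,0,0,0,0,0,0,-0.7,0,0,0,0,0,0,-0.7,0,0,0,0,0,0,-0.7,0,0,0,0,0,0,-0.7,0,0,0,0,0,0,-0.6,0,0,0,0,0,0,-0.4,0,0,0,0,0,0,0,0,0,0,0,0,0,0,0,0,0,0,0,0,0,0,0,0,0]

```text
time_s: 10.2
ee_pos: [0.4214, 0.0035, 0.2942]
ee_rot: [-0.001, -0.132, 0.991, 0.0]
wrist_force: [-0.7, -0.0, -0.3]
finger_gap: 0.0
grasp_force: 0.0
```

```bash
python3 st.py; python3 - <<'E'
from fit import *
t=save('top','t3'); s=save('scene','s3')
hdl=w(p,(-.150*np.cos(.55),-.115,.238)); 
print("holes/upright expect top cam: near top edge corners", proj("top",w(p,[(-.09,.02,.061),(-.09,-.02,.061),(-.025,0,.03)])).round(1).tolist(), "handle",proj("top",hdl),w(p,(-.128,-.115,0)))
c=t[185:235,290:340]
cv2.imwrite('pics/c3.png',np.hstack([cv2.resize(s[150:250,270:370],(400,400),interpolation=2),cv2.resize(c,(400,400),interpolation=2)])[...,::-1])
E
```

```text
t 10.2 press [-0.2006  0.0013  0.2942] F [-0.7 -0.  -0.3] gap 0.0
toolx yaw-err deg -0.004541011305704501 tilt [-1.8e-03  6.0e-04 -1.0e+00]
holes/upright expect top cam: near top edge corners [[306.6, 218.8], [316.9, 215.8], [307.2, 201.1]] handle [[346.99417488 218.62431012]] [[ 0.52197625 -0.08971765  0.        ]]
```

View pics/c3.png

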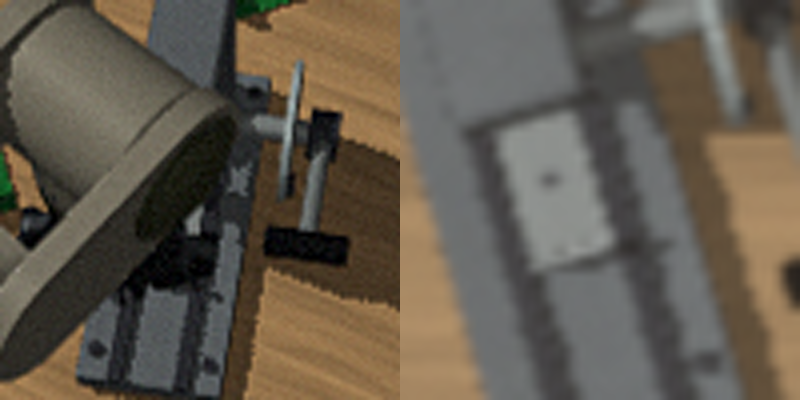

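The upright now shows at top-camera (306,219)–(317,215.5), which matches the prediction for toe home within 2 mm. Lever still up. Moving above the crossbar.

>>> move_arm:
  targets: [-0.2,-0.4,0,0,0,0,0,-0.36,-0.6,0,0,0,0,0,-0.36,-0.6,0,0,0,0,0,-0.36,-0.6,0,0,0,0,0,-0.36,-0.5,0,0,0,0,0,-0.2,-0.2,0,0,0,0,0,0,0,0.4,0,0,0,0,0,0,0.3,0,0,0,0,0,0,0,0,0,0,0,0,0,0,0,0,0,0]

```text
time_s: 11.3
ee_pos: [0.5232, -0.0892, 0.2676]
ee_rot: [-0.0, -0.132, 0.991, 0.0]
wrist_force: [0.8, -0.3, -0.1]
finger_gap: 0.0001
grasp_force: 0.0
```

```bash
python3 st.py; python3 -c "
from h import *
im=save('scene','s4')[120:280,240:400]; t=save('top','t4')[140:260,260:380]
cv2.imwrite('pics/c4.png',np.hstack([cv2.resize(im,(400,400),interpolation=2),cv2.resize(t,(400,400),interpolation=2)])[...,::-1])"
```

```text
t 11.3 press [-0.1267 -0.1149  0.2676] F [ 0.8 -0.3 -0.1] gap 0.0
toolx yaw-err deg 0.003029713931212541 tilt [-1.e-04  0.e+00 -1.e+00]
```

View pics/c4.png

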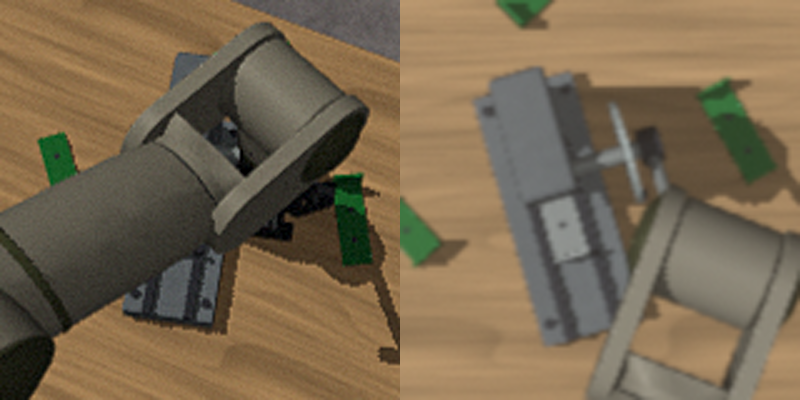

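>>> move_arm:
  targets: [0.05,0,0.2,0,0,0,0,0.05,0,0.2,0,0,0,0,0.05,0,0.2,0,0,0,0,0.06,0,0.19,0,0,0,0,0.08,0,0.17,0,0,0,0,0.07,0,0.17,0,0,0,0,0.06,0,0.18,0,0,0,0,0.05,0,0.18,0,0,0,0,0.04,0,0.18,0,0,0,0,0.03,0,0.18,0,0,0,0]

```text
time_s: 12.4
ee_pos: [0.5018, -0.0951, 0.193]
ee_rot: [-0.0, -0.132, 0.991, -0.0]
wrist_force: [-4.6, -2.2, 5.6]
finger_gap: 0.0001
grasp_force: 3.4
```

```bash
python3 st.py
```

```text
t 12.4 press [-0.1489 -0.1149  0.193 ] F [-4.6 -2.2  5.6] gap 0.0
toolx yaw-err deg -0.00623053707765564 tilt [-7.e-04 -4.e-04 -1.e+00]
```

>>> move_arm:
  targets: [0.02,0,0.18,0,0,0,0,0.02,0,0.19,0,0,0,0,0,0,0.19,0,0,0,0,0,0,0.19,0,0,0,0,-0.02,0,0.19,0,0,0,0,-0.02,0,0.19,0,0,0,0,-0.03,0,0.18,0,0,0,0,-0.04,0,0.18,0,0,0,0,-0.05,0,0.18,0,0,0,0,0,0,0,0,0,0,0]

```text
time_s: 13.4
ee_pos: [0.5069, -0.0936, 0.1256]
ee_rot: [-0.0, -0.132, 0.991, 0.0]
wrist_force: [-2.9, -0.3, 4.4]
finger_gap: 0.0002
grasp_force: 2.3
```

```bash
python3 st.py
```

```text
t 13.4 press [-0.1435 -0.1148  0.1256] F [-2.9 -0.3  4.4] gap 0.0
toolx yaw-err deg 0.0019521502826620463 tilt [-9.e-04  4.e-04 -1.e+00]
```

>>> move_arm:
  targets: [-0.03,0,0.08,0,0,0,0,-0.03,0,0.08,0,0,0,0,0,0,0,0,0,0,0,0,0,0,0,0,0,0,0,0,0,0,0,0,0,0,0,0,0,0,0,0,0,0,0,0,0,0,0,0,0,0,0,0,0,0,0,0,0,0,0,0,0,0,0,0,0,0,0,0]

```text
time_s: 14.4
ee_pos: [0.5091, -0.093, 0.1204]
ee_rot: [-0.0, -0.132, 0.991, -0.0]
wrist_force: [-3.7, -0.8, 5.9]
finger_gap: -0.0005
grasp_force: 2.8
```

```bash
python3 st.py; python3 -c "
from h import *
im=save('scene','s5')[120:280,240:400]; t=save('top','t5')[140:260,260:380]
cv2.imwrite('pics/c5.png',np.hstack([cv2.resize(im,(400,400),interpolation=2),cv2.resize(t,(400,400),interpolation=2)])[...,::-1])"
```

```text
t 14.4 press [-0.1413 -0.1148  0.1204] F [-3.7 -0.8  5.9] gap -0.0
toolx yaw-err deg 0.002328828985525888 tilt [-1.e-04 -1.e-04 -1.e+00]
```

View pics/c5.png

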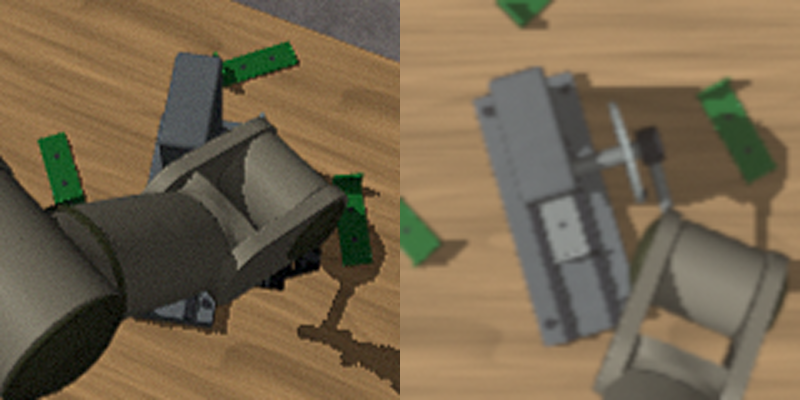

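The lever is at about 0.89 rad and steady with about 7 N on it, and the bracket is still home.

```bash
python3 -c "
from h import *
print(ctrl.job_done())"
```

```text
the job is handed in; nothing more can be done
None
```

I handed the job in with the bracket's toe against the end stop and the arm still holding the lever at the third click, at about 0.89 rad and 7 N estimated from the arm's pose and wrist force. The foot's clamping force couldn't be read directly, the plant, organizer and wrench were never approached, and the hand-in returned no verdict.

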